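# Close the washed storage jars with the stacked lids

### The job

The storage jars are washed and dry and their wooden lids stand in one stack. Take the stack apart from the top down, one lid at a time, and close each jar with the lid that fits it (its stopper and painted line have the jar's colour), stopper in the mouth and wood resting level on the rim. Leave the jars, the mug and the small red-capped spice shaker between them standing where they are.

Things in the scene. Friction and masses are not known exactly. Their poses are not given: they have to be found in the camera images.
- lid_mustard: Pale-wood jar lid, top of the stack at the start, the smallest: disc 35 mm wide, 11 mm thick, mustard-yellow line round its top; below, a mustard-yellow rubber stopper 9 mm high, tapering from 21 to 16 mm at its foot. Origin: centre of the stopper's foot; z up, the disc spans z = 9 to 20 mm. Stacked, each stands on the next wider disc, up to 2 mm off centre each way.
- lid_green: Pale-wood jar lid, second from the top: disc 46 mm wide, 11 mm thick, green line round its top; below, a green rubber stopper 9 mm high, tapering from 32 to 27 mm at its foot. Origin: centre of the stopper's foot; z up, the disc spans z = 9 to 20 mm. Stacked, each stands on the next wider disc, up to 2 mm off centre each way.
- lid_blue: Pale-wood jar lid, third from the top: disc 57 mm wide, 11 mm thick, blue line round its top; below, a blue rubber stopper 9 mm high, tapering from 43 to 38 mm at its foot. Origin: centre of the stopper's foot; z up, the disc spans z = 9 to 20 mm. Stacked, each stands on the next wider disc, up to 2 mm off centre each way.
- lid_red: Pale-wood jar lid, bottom of the stack, the widest, standing on the worktop: disc 68 mm wide, 11 mm thick, brick-red line round its top; below, a brick-red rubber stopper 9 mm high, tapering from 54 to 49 mm at its foot. Origin: centre of the stopper's foot; z up, the disc spans z = 9 to 20 mm. Stacked, each stands on the next wider disc, up to 2 mm off centre each way.
- jar_mustard: Open, empty, glazed stoneware jar, mustard-yellow, loose: 80 mm high, belly 62 mm across, neck 33 mm across at the rim, mouth 26 mm. Origin: centre of its underside, z up; the rim lies 80 mm above it. Takes only the lid with the mustard-yellow stopper (35 mm disc), whose disc then rests on the rim with the lid's origin 71 mm above the jar's.
- jar_green: Open, empty, glazed stoneware jar, green, loose: 88 mm high, belly 72 mm across, neck 44 mm across at the rim, mouth 37 mm. Origin: centre of its underside, z up; the rim lies 88 mm above it. Takes only the lid with the green stopper (46 mm disc), whose disc then rests on the rim with the lid's origin 79 mm above the jar's.
- jar_blue: Open, empty, glazed stoneware jar, blue, loose: 96 mm high, belly 82 mm across, neck 55 mm across at the rim, mouth 48 mm. Origin: centre of its underside, z up; the rim lies 96 mm above it. Takes only the lid with the blue stopper (57 mm disc), whose disc then rests on the rim with the lid's origin 87 mm above the jar's.
- jar_red: Open, empty, glazed stoneware jar, brick-red, loose: 104 mm high, belly 92 mm across, neck 66 mm across at the rim, mouth 59 mm. Origin: centre of its underside, z up; the rim lies 104 mm above it. Takes only the lid with the brick-red stopper (68 mm disc), whose disc then rests on the rim with the lid's origin 95 mm above the jar's.
- mug: Bystander: speckled beige stoneware mug, 85 mm across, 115 mm with its handle, 81 mm high, loose. Origin on the underside; the round body is centred 15 mm along +y, the handle points to -y.
- shaker: Bystander: small brown spice shaker with a red cap, 24 mm across, 68 mm high, loose, on the worktop among the jars. Origin: centre of its underside.

How it is judged:
By the outcome, as a careful person would: the job done as asked, in the order asked, and still so for the second after the job is handed in, with the robot touching nothing.
It also fails if it takes over 112 s, if anything falls off the work surface, if the arm or the gripper's body presses on something with over 40 N, if the wrist force passes 120 N, or if a joint passes its speed limit or range.

### The arm

A 6-joint arm with a two-finger parallel gripper is mounted at the origin on a cart in front of the work surface, level with it; the furniture and walls round the work are solid. World frame = base frame: x ahead of the robot, y to its left, z up, the work surface at z = 0. Lengths are in m, angles in rad, forces in N, time in s.
With the tool pointing down it reaches from about 0.375 to 0.9 m from the base axis. Payload 3.1 kg.
Tool frame: the origin (TCP) lies between the finger pads; the fingertips stand manip.nose_length ahead of it and the grasp point (between the pads) lies 5 mm behind it (manip.nose_length is the distance from the TCP to the fingertips, in m); z points along the fingers, y is the line along which they close (so a half turn about z gives the same grasp; the last joint's range is limited). The gripper opens to 85 mm and grips with 20 to 120 N. Pads are 22 mm wide; open, the fingers measure 114 mm over their backs; the gripper's body (76 mm by 85 mm) begins 54 mm behind the grasp point. The pads swing forward as they close: fully open they stand 13 mm farther back than shut.
Start: joints at [-1.435, 0.527, 1.433, -0, 1.181, -0.178], TCP at [0.194, -0.594, 0.245] pointing down, gripper open.
Joint ranges: [-3.08, 3.08], [-0.75, 2.2], [0.22, 2.44], [-1.43, 4.57], [0, 2.65], [-2.85, 2.85]. Speed limits (rad/s): [2.79, 2.79, 3.14, 3.14, 3.14, 3.14].

### API

Orientations are given as a unit quaternion [x, y, z, w].
In Python, from station import monitor, eyes, job, manip gives the robot as it stands.
- The arm moves only by the shell command python3 -m pendant 'ROWS' [FORCE]. ROWS is JSON, a list that holds one entry, the list of rows, each a list of 7 numbers: the shift along the tool's x, y, z as a fraction of full scale, then the turn, a rotation vector about the tool's x, y, z as a fraction of full scale, then the opening, from 0 (shut) to 1 (fully open). A call has 1 to 20 rows; each row shifts and turns the commanded pose from where the row before left it, along the tool's axes as they then stand; what a row does not reach is not made up. Full scale, the value 1, is 800 mm for a shift and 0.12 rad for a turn. A row lasts 1/10 s, in which the tool goes at most 50 mm and 8.59 degrees, less where a joint would pass 70% of its speed; a pose out of reach is approached as far as the arm can. A call with a number of a shift or a turn outside -1 to 1 is refused whole. A call with a gripper value outside its range is refused whole. The fingers move at their own pace and stop on an object; FORCE is the grip in N (left out, the last holds). Time passes only in rows, so rows that do not move let the fingers close. It gives the time, the measured TCP pose, the force, the opening and the grip force at its end, in the units of the state.
- monitor.sense(): the state, without advancing time (a new reading comes with each control period).
- eyes.snapshot(name): name is "scene" or "top" or "wrist"; returns a dict with "pixels" (400x640x3 uint8, red, green, blue), "depth" (400x640 float32, m along the optical axis (not along the pixel's ray), 0 where there is no reading), "intrinsics" (3x3 intrinsics, pixels), "eye" and "attitude" of the camera in the world. Camera axes: x right, y down, z forward; pixel columns grow to the right and rows downward; lengths in m; the calibration is good to about 2 mm. A picture is of the moment at which its call begins.
- job.sign_off(): hands the job in; it is judged then, once.
The state is a dict: "t": time; "q": joint angles; "qd": joint speeds; "tau": joint torques, N m; "tcp_pos": TCP position; "tool_rot": TCP orientation; "force": force on the tool from outside, world axes, zero at the start; "ft_torque": the same for the moment, N m; "finger_gap": opening from 0.0 (shut) to 1.0 (fully open); "gripper_force": force on a finger pad.
Only numpy, scipy, OpenCV 4.12 (cv2) and the standard library are available. Lean on these libraries where they do the work, as an engineer would, in place of code of your own. Each camera call takes 0.05 s, during which the arm holds its last target. There are 200 camera calls.

## Working session

There is one attempt and no reset: what is moved stays moved. The work goes in short steps, Python scripts to look and compute and a shell command to move; the robot and the scene stay as the last step left them, time stands still between calls to the robot, and variables do not carry over. Pictures are saved under pics/ and viewed, at most 14 in all, crops included, and the job is handed in when it is done.

```bash
mkdir -p pics; ls
cat > h.py <<'E'
import numpy as np, cv2, json
from station import monitor, eyes, job, manip
from scipy.spatial.transform import Rotation as R
def snap(n):
    s=eyes.snapshot(n); np.savez('/tmp/%s.npz'%n,**{k:np.array(v) for k,v in s.items()}); return s
def rot(a):
    a=np.array(a); return a if a.shape==(3,3) else R.from_quat(a).as_matrix()
def cloud(s):
    d=s['depth'];K=np.array(s['intrinsics']);v,u=np.indices(d.shape)
    P=np.stack([(u-K[0,2])/K[0,0]*d,(v-K[1,2])/K[1,1]*d,d],-1)
    return P@rot(s['attitude']).T+np.array(s['eye'])
def save(s,f): cv2.imwrite('pics/'+f,s['pixels'][...,::-1])
E
python3 - <<'E'
from h import *
print(monitor.sense(), manip.nose_length)
for n in ('top','scene'):
    s=snap(n); save(s,n+'0.png'); print(n,s['eye'],s['attitude'],s['intrinsics'])
E
```

```text
pics
{'t': 0.0, 'q': array([-1.43451229e+00,  5.28492648e-01,  1.43387430e+00,  3.86367312e-05,
        1.18140889e+00, -1.78513967e-01]), 'qd': array([ 0.00111062, -0.00129867,  0.00085492, -0.0006538 , -0.00060459,
        0.00037311]), 'tau': array([-1.48944127e-04, -4.42346764e+01, -1.78023469e+01, -2.11628935e-04,
        8.54400132e-03,  1.07665454e-05]), 'tcp_pos': array([ 0.19345184, -0.59359987,  0.24432623]), 'tool_rot': array([ 9.87638894e-01,  1.56742538e-01,  4.09074981e-05, -1.09097406e-03]), 'force': array([0.77589658, 0.03584931, 0.16265632]), 'ft_torque': array([0.09831094, 0.01033797, 0.04534942]), 'gripper_force': 0.0, 'finger_gap': 1.0000857509774141} 0.014
top [ 0.42242284 -0.16657557  0.96210822] [ 0.70705458 -0.70353446  0.06361138 -0.03266013] [[495.54090898   0.         329.92937019]
 [  0.         495.54090898 193.63798459]
 [  0.           0.           1.        ]]
scene [ 0.0784535  -0.7794529   0.48211817] [ 0.82245935 -0.2698324   0.16769013 -0.47183801] [[404.72164007   0.         324.67906137]
 [  0.         404.72164007 202.30317865]
 [  0.           0.           1.        ]]
```

View pics/top0.png

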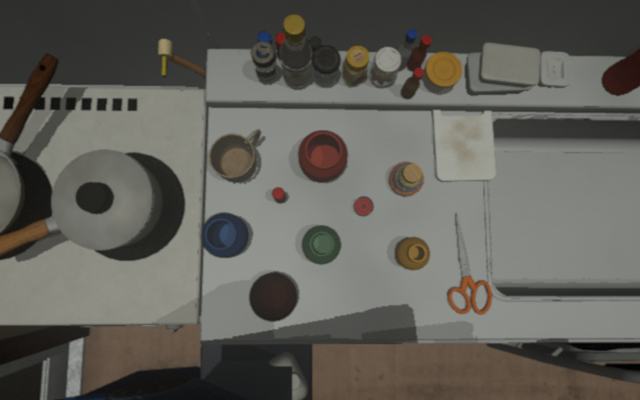

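View pics/scene0.png

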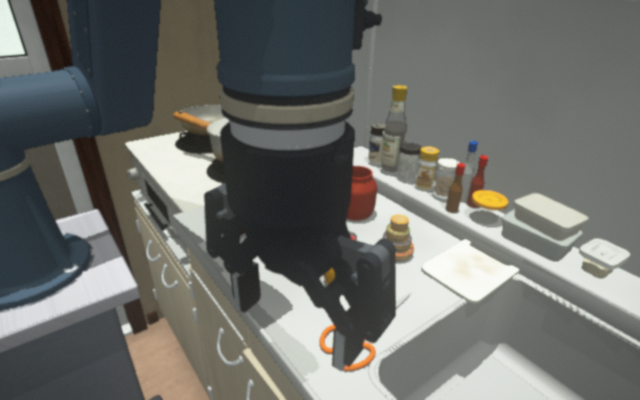

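The top view shows the stack at (407,178), the red jar at (323,156), blue at (226,235), green at (321,244) and mustard at (412,253). The mug is at (234,157). There are red round things at (279,195) and (363,206), and a dark bowl at (274,296). Next I'll measure them with depth.

```bash
cat > meas.py <<'E'
from h import *
def circ(P,z0,z1,c,r):
    m=(P[...,2]>z0)&(P[...,2]<z1)&(np.hypot(P[...,0]-c[0],P[...,1]-c[1])<r)
    Q=P[m][:,:2].astype(np.float32)
    if len(Q)<6: return None
    (x,y),rad=cv2.minEnclosingCircle(Q)
    return np.round([x,y,2*rad,len(Q),*Q.mean(0), np.median(P[m][:,2])],4)
E
python3 - <<'E'
from meas import *
s=dict(np.load('/tmp/top.npz')); P=cloud(s)
px=dict(red=(323,156),blue=(226,235),green=(321,244),must=(412,253),stack=(407,178),shk=(279,195),shk2=(363,206),bowl=(274,296),mug=(234,157))
top=dict(red=.104,blue=.096,green=.088,must=.080,stack=.080,shk=.068,shk2=.068,bowl=.05,mug=.081)
for k,(u,v) in px.items():
    c=P[v-3:v+4,u-3:u+4].reshape(-1,3).mean(0); reg=P[v-30:v+31,u-30:u+31]
    zz=reg[...,2]
    print(k,c.round(3),'zmax',np.percentile(zz,99.5).round(3), circ(P,top[k]-.007,top[k]+.007,c,.06))
sp=P[100:330,200:500]; print('table z',np.median(sp[...,2]))
im=cv2.resize(s['pixels'][130:290,200:460],None,fx=3,fy=3,interpolation=cv2.INTER_CUBIC);cv2.imwrite('pics/c1.png',im[...,::-1])
E
```

```text
red [ 0.628 -0.195  0.006] zmax 0.108 [ 6.189e-01 -1.910e-01  6.660e-02  2.680e+02  6.191e-01 -1.910e-01
  1.040e-01]
blue [ 0.472 -0.01   0.007] zmax 0.099 [ 4.703e-01 -1.400e-02  5.520e-02  2.250e+02  4.707e-01 -1.320e-02
  9.580e-02]
green [ 0.455 -0.191  0.026] zmax 0.44 [ 4.540e-01 -1.893e-01  4.400e-02  1.490e+02  4.540e-01 -1.896e-01
  8.830e-02]
must [ 0.439 -0.365  0.02 ] zmax 0.962 [ 4.392e-01 -3.604e-01  3.400e-02  1.230e+02  4.383e-01 -3.597e-01
  8.040e-02]
stack [ 0.574 -0.346  0.078] zmax 0.084 [ 5.837e-01 -3.543e-01  3.520e-02  2.870e+02  5.831e-01 -3.539e-01
  8.090e-02]
shk [ 0.542 -0.113  0.069] zmax 0.085 [ 5.461e-01 -1.101e-01  2.400e-02  1.330e+02  5.455e-01 -1.103e-01
  6.860e-02]
shk2 [ 0.53  -0.273  0.007] zmax 0.066 None
bowl [ 0.36  -0.105  0.029] zmax 0.043 [ 0.3605 -0.1031  0.0864  7.      0.3733 -0.1135  0.0435]
mug [ 0.624 -0.021  0.009] zmax 0.083 [ 6.207e-01 -3.280e-02  1.041e-01  3.370e+02  6.166e-01 -2.680e-02
  7.940e-02]
table z 0.0014481080654892842
```

View pics/c1.png

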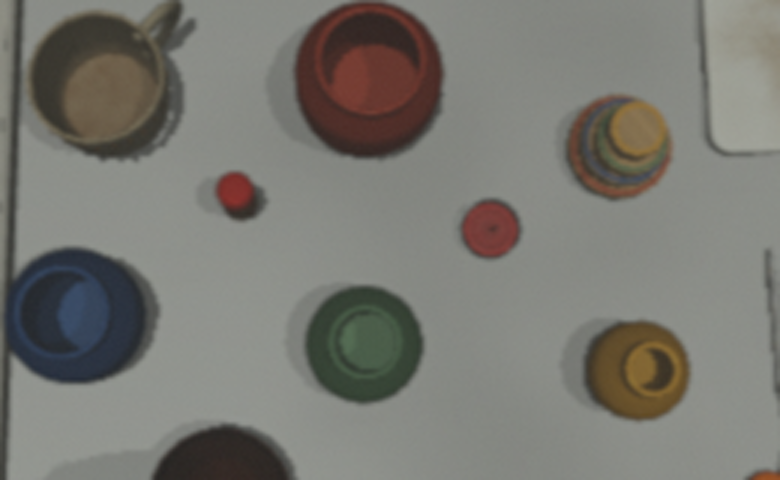

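```bash
python3 -m pendant '[[[0,0,0,0,0,-1,0.6],[0,0,0,0,0,-1,0.6],[0,0,0,0,0,-1,0.6],[0,0,0,0,0,-1,0.6],[0,0,0,0,0,-1,0.6],[0,0,0,0,0,-1,0.6],[0,0,0,0,0,-1,0.6],[0,0,0,0,0,-1,0.6],[0,0,0,0,0,-1,0.6],[0,0,0,0,0,-1,0.6],[0,0,0,0,0,-0.46,0.6],[0,0,0,0,0,0,0.6]]]' 30
python3 -m pendant '[[[0.025,0.041,0,0,0,0,0.6],[0.025,0.041,0,0,0,0,0.6],[0.025,0.041,0,0,0,0,0.6],[0.025,0.041,0,0,0,0,0.6],[0.025,0.041,0,0,0,0,0.6],[0.025,0.041,0,0,0,0,0.6],[0.025,0.041,0,0,0,0,0.6],[0.025,0.041,0,0,0,0,0.6],[0.025,0.041,0,0,0,0,0.6],[0.025,0.041,0,0,0,0,0.6],[0.025,0.041,0,0,0,0,0.6],[0.025,0.041,0,0,0,0,0.6],[0,0,0,0,0,0,0.6],[0,0,0,0,0,0,0.6]]]'
python3 - <<'E'
from meas import *
print(monitor.sense()['tool_rot'],monitor.sense()['tcp_pos'])
s=snap('wrist'); save(s,'w1.png'); P=cloud(s)
print(s['eye']); 
for z,c in ((.08,(.584,-.354)),(.104,(.619,-.191)),(.088,(.454,-.189)),(.08,(.439,-.360))): print(circ(P,z-.006,z+.006,c,.06))
s=snap('scene'); save(s,'s1.png')
print(manip.nose_length)
E
```

```text
t: 1.3
tcp_pos: [0.1935, -0.5939, 0.2448]
tool_rot: [0.707, 0.707, 0.0, -0.0]
force: [0.0, 0.4, -1.0]
finger_gap: 0.597
gripper_force: 0.0
t: 2.7
tcp_pos: [0.5875, -0.3537, 0.2446]
tool_rot: [0.707, 0.707, -0.0, -0.001]
force: [-0.2, -0.3, 0.4]
finger_gap: 0.601
gripper_force: 0.0
[ 7.06976801e-01  7.07236397e-01 -3.78432360e-04 -5.81387127e-04] [ 0.58754852 -0.35373902  0.24464314]
[ 0.58865225 -0.28254301  0.37267696]
[ 5.853e-01 -3.549e-01  3.490e-02  7.870e+02  5.852e-01 -3.543e-01
  7.960e-02]
[ 6.208e-01 -1.932e-01  6.600e-02  6.190e+02  6.198e-01 -2.114e-01
  1.031e-01]
[ 4.554e-01 -1.897e-01  4.480e-02  5.050e+02  4.567e-01 -1.999e-01
  8.680e-02]
[ 4.404e-01 -3.605e-01  3.330e-02  3.670e+02  4.407e-01 -3.600e-01
  7.880e-02]
0.014
```

View pics/w1.png

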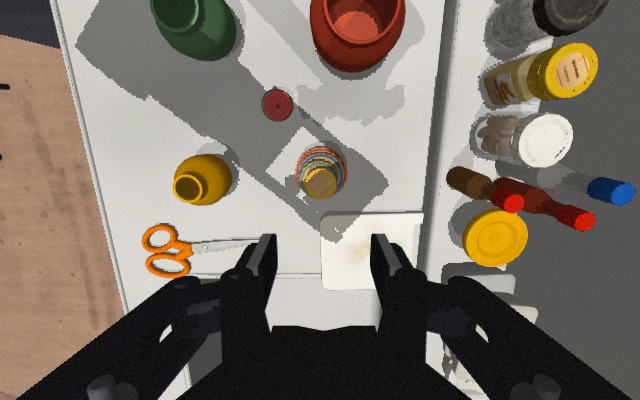

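View pics/s1.png

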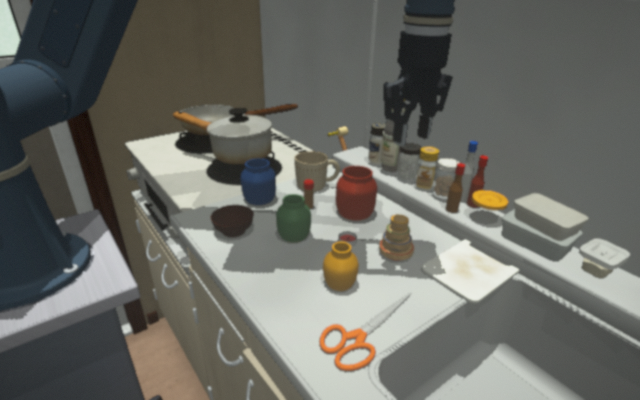

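The wrist view shows the stack at (320,178), with both fingers at (262,245) and (380,245) and the plate about 70 mm to the right of the stack. I'll measure where the fingertips really are at this opening.

Run:
```python
from meas import *
s=dict(np.load('/tmp/wrist.npz')); P=cloud(s); t=np.array([.5875,-.3537,.2446])
for u0,u1 in ((240,280),(365,405)):
    Q=P[225:300,u0:u1].reshape(-1,3); Q=Q[(Q[:,2]>.15)]
    d=Q-t; m=d[:,2]<d[:,2].min()+.006
    print(np.percentile(d,[0,1,50,99],axis=0).round(4).tolist(), d[m].mean(0).round(4), d[m].min(0).round(4),d[m].max(0).round(4))
```

```text
[[-0.0384, -0.0114, -0.0115], [-0.0373, -0.01, -0.0089], [-0.0255, 0.0101, 0.0189], [-0.0186, 0.0174, 0.0556]] [-0.0253  0.002  -0.0079] [-0.0364 -0.0109 -0.0115] [-0.0242  0.0111 -0.0055]
[[0.0012, -0.0115, -0.0121], [0.0012, -0.0102, -0.0096], [0.0276, 0.0098, 0.0182], [0.0393, 0.0712, 0.1281]] [ 0.0274  0.0019 -0.0084] [ 0.0265 -0.0105 -0.0121] [ 0.0334  0.011  -0.0061]
```

```bash
python3 -m pendant '[[[0,-0.0044,0.04,0,0,0,0.6],[0,0,0.04,0,0,0,0.6],[0,0,0.04,0,0,0,0.6],[0,0,0.04,0,0,0,0.6],[0,0,0.02,0,0,0,0.6],[0,0,0,0,0,0,0.6],[0,0,0,0,0,0,0.6]]]'
python3 -m pendant '[[[0,0,0.01,0,0,0,0.6],[0,0,0.01,0,0,0,0.6],[0,0,0.01,0,0,0,0.6],[0,0,0,0,0,0,0.6],[0,0,0,0,0,0,0.6]]]'
python3 - <<'E'
from meas import *
s=snap('scene'); cv2.imwrite('pics/s2.png',cv2.resize(s['pixels'][170:280,330:480],None,fx=5,fy=5,interpolation=cv2.INTER_CUBIC)[...,::-1])
E
```

```text
t: 3.5
tcp_pos: [0.5839, -0.3557, 0.1022]
tool_rot: [0.708, 0.706, 0.0, 0.001]
force: [1.2, 0.4, -0.3]
finger_gap: 0.601
gripper_force: 0.0
t: 4.0
tcp_pos: [0.5837, -0.3544, 0.077]
tool_rot: [0.707, 0.707, -0.0, -0.0]
force: [-0.7, -0.7, -0.7]
finger_gap: 0.602
gripper_force: 0.0
```

View pics/s2.png

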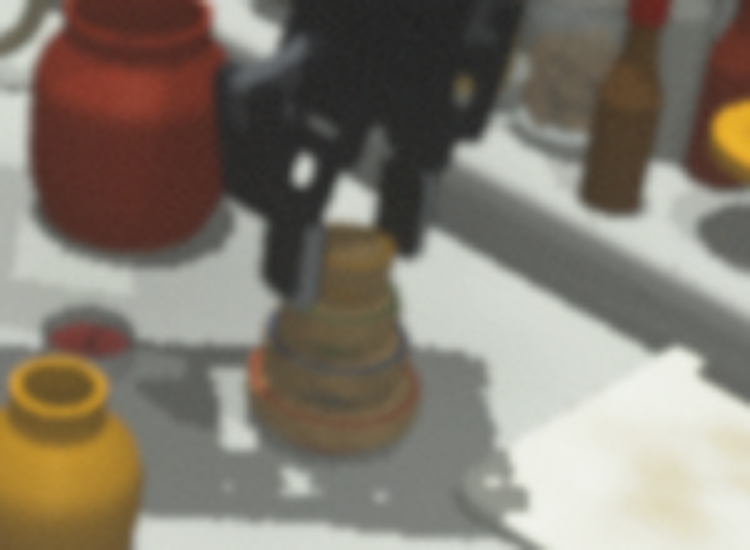

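The fingers flank the top disc (crop x 300 and 400), with their tips just above the green disc (y≈300). I'll close them now.

```bash
python3 -m pendant '[[[0,0,0,0,0,0,0.5],[0,0,0,0,0,0,0.45],[0,0,0,0,0,0,0.42],[0,0,0,0,0,0,0.4],[0,0,0,0,0,0,0.36],[0,0,0,0,0,0,0.3],[0,0,0,0,0,0,0.3],[0,0,0,0,0,0,0.3]]]' 25
python3 -m pendant '[[[0,0,-0.01,0,0,0,0.3],[0,0,-0.02,0,0,0,0.3],[0,0,-0.03,0,0,0,0.3],[0,0,-0.04,0,0,0,0.3],[0,0,-0.04,0,0,0,0.3],[0,0,0,0,0,0,0.3],[0,0,0,0,0,0,0.3]]]'
python3 - <<'E'
from meas import *
s=snap('wrist'); cv2.imwrite('pics/w2.png',cv2.resize(s['pixels'][100:300,200:440],None,fx=3,fy=3)[...,::-1])
P=cloud(s); t=monitor.sense()['tcp_pos'];print(t)
d=P-t
m=(abs(d[...,0])<.022)&(abs(d[...,1])<.03)&(d[...,2]<.03)&(d[...,2]>-.03)
Q=d[m]; h=np.histogram(Q[:,2],bins=np.arange(-.03,.031,.003)); print(list(zip(h[1].round(3),h[0])))
E
```

```text
t: 4.85
tcp_pos: [0.584, -0.3547, 0.0777]
tool_rot: [0.707, 0.707, 0.0, 0.0]
force: [0.2, 0.2, 3.6]
finger_gap: 0.395
gripper_force: 24.9
t: 5.55
tcp_pos: [0.5842, -0.3549, 0.1913]
tool_rot: [0.707, 0.707, 0.0, 0.002]
force: [-0.5, -0.2, -0.9]
finger_gap: 0.397
gripper_force: 24.9
[ 0.58348588 -0.35425938  0.18965973]
[(np.float64(-0.03), np.int64(0)), (np.float64(-0.027), np.int64(0)), (np.float64(-0.024), np.int64(0)), (np.float64(-0.021), np.int64(0)), (np.float64(-0.018), np.int64(0)), (np.float64(-0.015), np.int64(5)), (np.float64(-0.012), np.int64(9)), (np.float64(-0.009), np.int64(86)), (np.float64(-0.006), np.int64(176)), (np.float64(-0.003), np.int64(205)), (np.float64(-0.0), np.int64(994)), (np.float64(0.003), np.int64(2529)), (np.float64(0.006), np.int64(126)), (np.float64(0.009), np.int64(135)), (np.float64(0.012), np.int64(139)), (np.float64(0.015), np.int64(157)), (np.float64(0.018), np.int64(166)), (np.float64(0.021), np.int64(174)), (np.float64(0.024), np.int64(551)), (np.float64(0.027), np.int64(123))]
```

View pics/w2.png

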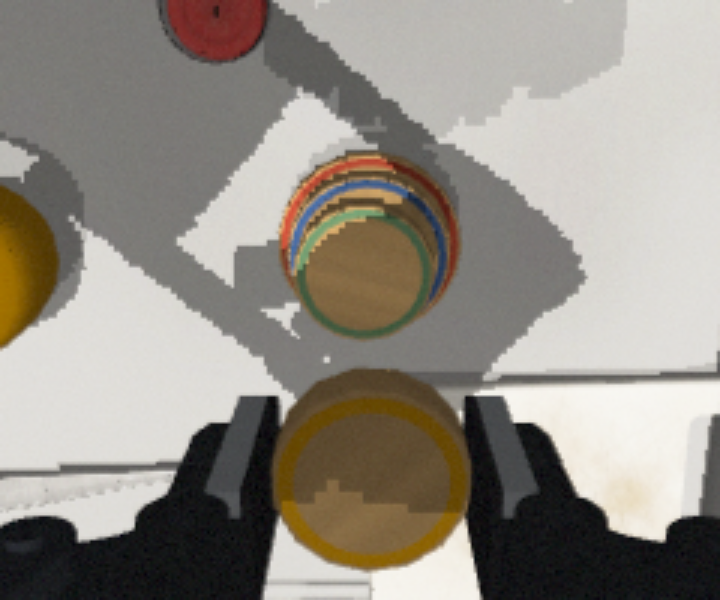

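The mustard lid is held level, with its disc centred at crop (372,468) between the pads. The green lid is now on top of the stack at (364,275). I'll get the lid's offset from the TCP and the green disc's position.

```bash
cat >> meas.py <<'E'
def held(diam,tz=.004):
    "offset (x,y) of held lid's top disc from TCP, world axes, by wrist cam"
    s=snap('wrist'); P=cloud(s); t=monitor.sense()['tcp_pos']; d=P-t
    m=(np.hypot(d[...,0]-.001,d[...,1])<diam/2+.006)&(abs(d[...,2]-tz)<.004)&(s['pixels'].max(-1)>60)
    m=cv2.morphologyEx(m.astype(np.uint8),cv2.MORPH_OPEN,np.ones((3,3)))>0
    Q=d[m].astype(np.float32)
    print('tcp',t.round(4),'held c',cv2.minEnclosingCircle(Q[:,:2]),'mid',((Q.max(0)+Q.min(0))/2).round(4),'z',np.median(Q[:,2]))
    return s,P
E
python3 - <<'E'
from meas import *
s,P=held(.035)
print('green',circ(P,.054,.066,(.584,-.354),.04), 'jar', circ(P,.074,.086,(.4395,-.3605),.03))
s=snap('top'); P=cloud(s)
print('jar top',circ(P,.074,.086,(.4395,-.3605),.03))
E
```

```text
Traceback (most recent call last):
  File "meas.py", line 14, in held
    print('tcp',t.round(4),'held c',cv2.minEnclosingCircle(Q[:,:2]),'mid',((Q.max(0)+Q.min(0))/2).round(4),'z',np.median(Q[:,2]))
                                    ~~~~~~~~~~~~~~~~~~~~~~^^^^^^^^^
cv2.error: OpenCV(4.12.0) /io/opencv/modules/imgproc/src/shapedescr.cpp:201: error: (-215:Assertion failed) count >= 0 && (depth == CV_32F || depth == CV_32S) in function 'minEnclosingCircle'
```

```bash
sed -i 's/cv2.minEnclosingCircle(Q\[:,:2\])/cv2.minEnclosingCircle(Q[:,:2].copy())/' meas.py
python3 - <<'E'
from meas import *
s,P=held(.035)
print('green',circ(P,.054,.066,(.584,-.354),.04), 'jar', circ(P,.074,.086,(.4395,-.3605),.03))
s=snap('top'); P=cloud(s)
print('jar top',circ(P,.074,.086,(.4395,-.3605),.03))
E
```

```text
tcp [ 0.583  -0.3539  0.188 ] held c ((0.0009800895350053906, 0.004044221714138985), 0.02207966148853302) mid [ 0.001  -0.0005  0.0039] z 0.0024077885
green [ 5.831e-01 -3.556e-01  4.600e-02  1.713e+03  5.833e-01 -3.547e-01
  5.960e-02] jar [ 4.402e-01 -3.607e-01  3.420e-02  5.770e+02  4.407e-01 -3.603e-01
  7.870e-02]
jar top None
```

```bash
python3 -m pendant '[[[-0.0016,-0.0362,0,0,0,0,0.3],[-0.0016,-0.0362,0,0,0,0,0.3],[-0.0016,-0.0362,0,0,0,0,0.3],[-0.0016,-0.0362,0,0,0,0,0.3],[-0.0016,-0.0362,0,0,0,0,0.3],[0,0,0.04,0,0,0,0.3],[0,0,0.04,0,0,0,0.3],[0,0,0.0188,0,0,0,0.3],[0,0,0,0,0,0,0.3],[0,0,0,0,0,0,0.3],[0,0,0,0,0,0,0.3]]]'
python3 - <<'E'
from meas import *
s=snap('scene'); cv2.imwrite('pics/s3.png',cv2.resize(s['pixels'][180:320,270:420],None,fx=4,fy=4,interpolation=cv2.INTER_CUBIC)[...,::-1])
E
```

```text
t: 6.85
tcp_pos: [0.4395, -0.3614, 0.111]
tool_rot: [0.707, 0.707, -0.0, 0.001]
force: [0.5, -0.1, 0.1]
finger_gap: 0.394
gripper_force: 25.0
```

View pics/s3.png

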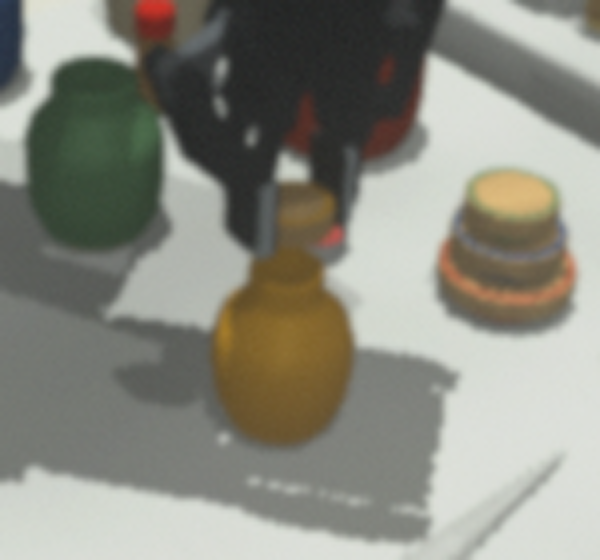

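The lid (crop ~(297,205)) hangs over the jar neck (287,262), aligned to within about 2 mm. I'll lower it gently and watch the force.

```bash
python3 -m pendant '[[[0,0,0.008,0,0,0,0.3],[0,0,0.008,0,0,0,0.3],[0,0,0.005,0,0,0,0.3],[0,0,0,0,0,0,0.3],[0,0,0,0,0,0,0.3]]]'
python3 -m pendant '[[[0,0,0.003,0,0,0,0.3],[0,0,0.0025,0,0,0,0.3],[0,0,0,0,0,0,0.3],[0,0,0,0,0,0,0.3]]]'
```

```text
t: 7.4
tcp_pos: [0.439, -0.3608, 0.0933]
tool_rot: [0.707, 0.707, 0.0, -0.0]
force: [0.6, 0.6, 0.7]
finger_gap: 0.396
gripper_force: 25.0
t: 7.8
tcp_pos: [0.4389, -0.3611, 0.0897]
tool_rot: [0.707, 0.707, -0.0, 0.0]
force: [-1.5, 0.6, 5.7]
finger_gap: 0.39
gripper_force: 27.8
```

```bash
python3 -m pendant '[[[0,0,0.001,0,0,0,0.3],[0,0,0,0,0,0,0.3],[0,0,0,0,0,0,0.3]]]'
python3 - <<'E'
from meas import *
s=snap('scene'); cv2.imwrite('pics/s4.png',cv2.resize(s['pixels'][180:320,270:420],None,fx=4,fy=4,interpolation=cv2.INTER_CUBIC)[...,::-1])
E
```

```text
t: 8.1
tcp_pos: [0.439, -0.3611, 0.0896]
tool_rot: [0.707, 0.707, -0.0, 0.0]
force: [-2.1, 1.0, 10.4]
finger_gap: 0.396
gripper_force: 29.2
```

View pics/s4.png

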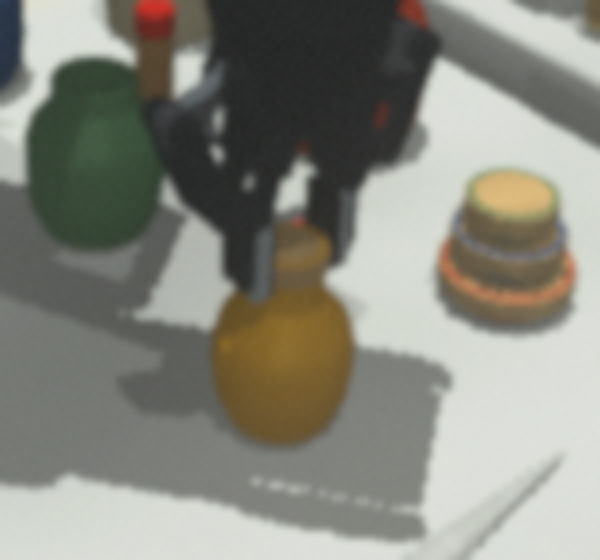

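The disc sits on the neck (crop ~(300,245)) and the stopper is no longer visible. I'll release it, raise the arm and check.

```bash
python3 -m pendant '[[[0,0,-0.001,0,0,0,0.4],[0,0,0,0,0,0,0.45],[0,0,0,0,0,0,0.6],[0,0,0,0,0,0,0.65],[0,0,0,0,0,0,0.65],[0,0,-0.01,0,0,0,0.65],[0,0,-0.02,0,0,0,0.65],[0,0,-0.04,0,0,0,0.65],[0,0,-0.04,0,0,0,0.65],[0,0,-0.016,0,0,0,0.65],[0,0,0,0,0,0,0.65],[0,0,0,0,0,0,0.65]]]'
python3 - <<'E'
from meas import *
s=snap('wrist'); P=cloud(s)
print('lid',circ(P,.085,.097,(.4395,-.3605),.035), 'stack',circ(P,.054,.066,(.584,-.354),.04))
m=(np.hypot(P[...,0]-.4403,P[...,1]+.3605)<.014)&(P[...,2]>.07)&(P[...,2]<.11); Q=P[m]
print(np.linalg.lstsq(np.c_[Q[:,:2]-Q[:,:2].mean(0),np.ones(len(Q))],Q[:,2],rcond=None)[0])
E
```

```text
t: 9.35
tcp_pos: [0.4386, -0.3604, 0.1893]
tool_rot: [0.707, 0.707, 0.0, -0.001]
force: [0.5, -0.4, -0.7]
finger_gap: 0.651
gripper_force: 0.0
lid [ 4.403e-01 -3.612e-01  3.510e-02  1.248e+03  4.402e-01 -3.604e-01
  9.050e-02] stack [ 5.832e-01 -3.558e-01  4.730e-02  1.830e+03  5.817e-01 -3.546e-01
  5.960e-02]
[-0.00020621  0.0065504   0.09066462]
```

Mustard is seated level, with its top at 91 mm. Green is next.

```bash
python3 -m pendant '[[[0.0014,0.03575,0,0,0,0,0.8],[0.0014,0.03575,0,0,0,0,0.8],[0.0014,0.03575,0,0,0,0,0.8],[0.0014,0.03575,0,0,0,0,0.8],[0.0014,0.03575,0,0,0,0,0.8],[0,0,0.04,0,0,0,0.8],[0,0,0.04,0,0,0,0.8],[0,0,0.04,0,0,0,0.8],[0,0,0.02,0,0,0,0.8],[0,0,0.016,0,0,0,0.8],[0,0,0.01,0,0,0,0.8],[0,0,0,0,0,0,0.8],[0,0,0,0,0,0,0.8]]]'
python3 -m pendant '[[[0,0,0,0,0,0,0.7],[0,0,0,0,0,0,0.6],[0,0,0,0,0,0,0.57],[0,0,0,0,0,0,0.54],[0,0,0,0,0,0,0.5],[0,0,0,0,0,0,0.45],[0,0,0,0,0,0,0.45],[0,0,0,0,0,0,0.45]]]' 25
python3 -m pendant '[[[0,0,-0.01,0,0,0,0.45],[0,0,-0.02,0,0,0,0.45],[0,0,-0.03,0,0,0,0.45],[0,0,-0.04,0,0,0,0.45],[0,0,-0.04,0,0,0,0.45],[0,0,-0.026,0,0,0,0.45],[0,0,0,0,0,0,0.45],[0,0,0,0,0,0,0.45]]]'
python3 - <<'E'
from meas import *
s,P=held(.046); cv2.imwrite('pics/w3.png',cv2.resize(s['pixels'][100:300,200:440],None,fx=3,fy=3)[...,::-1])
print('blue',circ(P,.034,.046,(.584,-.354),.04), 'jar green', circ(P,.08,.095,(.454,-.19),.03))
E
```

```text
t: 10.7
tcp_pos: [0.5826, -0.356, 0.0581]
tool_rot: [0.707, 0.707, 0.0, 0.001]
force: [0.3, 0.1, 0.4]
finger_gap: 0.803
gripper_force: 0.0
t: 11.5
tcp_pos: [0.5822, -0.3556, 0.0578]
tool_rot: [0.707, 0.707, -0.0, 0.0]
force: [-0.2, 0.5, 4.9]
finger_gap: 0.522
gripper_force: 25.7
t: 12.3
tcp_pos: [0.5819, -0.3553, 0.1903]
tool_rot: [0.707, 0.707, 0.0, 0.0]
force: [0.2, 0.6, -0.8]
finger_gap: 0.524
gripper_force: 25.6
tcp [ 0.5814 -0.3548  0.189 ] held c ((0.0009329444146715105, 0.0038792681880295277), 0.027842124924063683) mid [ 0.0009 -0.0008  0.004 ] z 0.0030822135
blue [ 5.847e-01 -3.550e-01  5.690e-02  2.296e+03  5.847e-01 -3.539e-01
  3.960e-02] jar green [ 4.562e-01 -2.047e-01  3.190e-02  3.560e+02  4.585e-01 -2.087e-01
  8.660e-02]
```

View pics/w3.png

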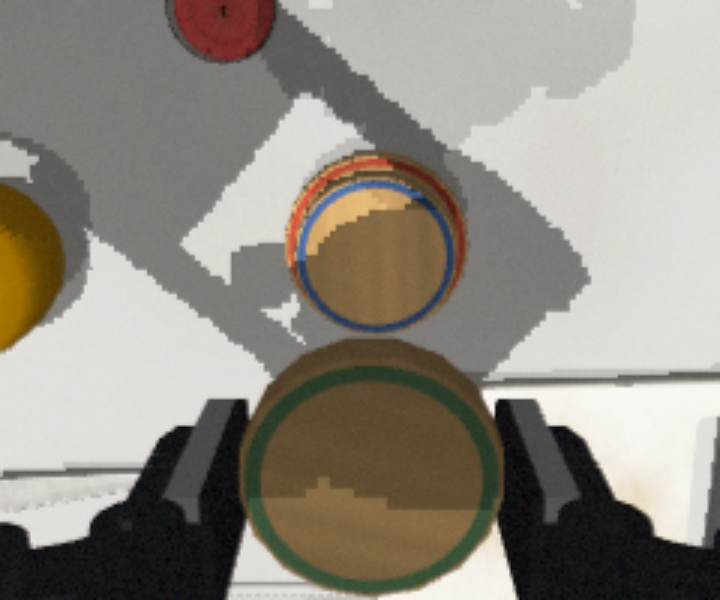

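The green lid is held level (crop (372,470)) and the blue lid is next on the stack (376,255). I'll carry green to its jar.

```bash
python3 -m pendant '[[[0.0414,-0.032,0,0,0,0,0.45],[0.0414,-0.032,0,0,0,0,0.45],[0.0414,-0.032,0,0,0,0,0.45],[0.0414,-0.032,0,0,0,0,0.45],[0.0414,-0.032,0,0,0,0,0.45],[0,0,0.04,0,0,0,0.45],[0,0,0.04,0,0,0,0.45],[0,0,0.016,0,0,0,0.45],[0,0,0,0,0,0,0.45],[0,0,0,0,0,0,0.45],[0,0,0,0,0,0,0.45]]]'
python3 -m pendant '[[[0,0,0.008,0,0,0,0.45],[0,0,0.007,0,0,0,0.45],[0,0,0.0025,0,0,0,0.45],[0,0,0,0,0,0,0.45],[0,0,0,0,0,0,0.45]]]'
python3 -m pendant '[[[0,0,0.001,0,0,0,0.45],[0,0,0.001,0,0,0,0.45],[0,0,0,0,0,0,0.45],[0,0,0,0,0,0,0.45]]]'
```

```text
t: 13.45
tcp_pos: [0.4544, -0.1899, 0.1133]
tool_rot: [0.707, 0.707, 0.0, 0.0]
force: [0.1, 0.3, -0.1]
finger_gap: 0.526
gripper_force: 25.8
t: 13.95
tcp_pos: [0.4542, -0.1896, 0.0991]
tool_rot: [0.707, 0.707, -0.0, -0.0]
force: [1.2, 0.0, -0.2]
finger_gap: 0.523
gripper_force: 25.8
t: 14.35
tcp_pos: [0.4543, -0.1898, 0.0976]
tool_rot: [0.707, 0.707, 0.0, 0.0]
force: [-0.7, -0.4, 0.4]
finger_gap: 0.529
gripper_force: 26.3
```

```bash
python3 -m pendant '[[[0,0,0.001,0,0,0,0.45],[0,0,0,0,0,0,0.45],[0,0,0,0,0,0,0.45]]]'
python3 -m pendant '[[[0,0,0.0008,0,0,0,0.45],[0,0,0,0,0,0,0.45],[0,0,0,0,0,0,0.45]]]'
```

```text
t: 14.65
tcp_pos: [0.4543, -0.1898, 0.097]
tool_rot: [0.707, 0.707, 0.0, 0.0]
force: [-0.6, 0.2, 4.7]
finger_gap: 0.522
gripper_force: 27.7
t: 14.95
tcp_pos: [0.4543, -0.1898, 0.0967]
tool_rot: [0.707, 0.707, 0.0, 0.0]
force: [-0.8, 0.3, 8.6]
finger_gap: 0.525
gripper_force: 28.8
```

```bash
python3 -m pendant '[[[0,0,-0.001,0,0,0,0.54],[0,0,0,0,0,0,0.6],[0,0,0,0,0,0,0.7],[0,0,0,0,0,0,0.75],[0,0,0,0,0,0,0.75],[0,0,-0.01,0,0,0,0.75],[0,0,-0.02,0,0,0,0.75],[0,0,-0.04,0,0,0,0.75],[0,0,-0.04,0,0,0,0.75],[0,0,-0.006,0,0,0,0.75],[0,0,0,0,0,0,0.75],[0,0,0,0,0,0,0.75]]]'
python3 - <<'E'
from meas import *
s=snap('wrist'); P=cloud(s)
print('lid',circ(P,.093,.105,(.455,-.1895),.035))
m=(np.hypot(P[...,0]-.4553,P[...,1]+.1895)<.019)&(P[...,2]>.07)&(P[...,2]<.12); Q=P[m]
print(np.linalg.lstsq(np.c_[Q[:,:2]-Q[:,:2].mean(0),np.ones(len(Q))],Q[:,2],rcond=None)[0])
s=snap('top'); P=cloud(s)
print('top: blue',circ(P,.034,.046,(.584,-.354),.04),'mustjar',circ(P,.085,.097,(.4395,-.3605),.035),'jar red',circ(P,.097,.111,(.619,-.19),.05),'jar blue',circ(P,.089,.103,(.47,-.014),.04))
E
```

```text
t: 16.15
tcp_pos: [0.4535, -0.1892, 0.1891]
tool_rot: [0.707, 0.707, -0.0, -0.001]
force: [-0.8, 0.6, -0.3]
finger_gap: 0.749
gripper_force: 0.0
lid [ 4.555e-01 -1.898e-01  4.660e-02  2.307e+03  4.554e-01 -1.888e-01
  9.850e-02]
[-8.79347562e-04 -6.79809957e-05  9.86529708e-02]
top: blue [ 5.833e-01 -3.547e-01  5.790e-02  6.900e+02  5.827e-01 -3.542e-01
  4.090e-02] mustjar [ 4.389e-01 -3.610e-01  3.510e-02  3.110e+02  4.388e-01 -3.606e-01
  9.180e-02] jar red [ 6.190e-01 -1.909e-01  6.650e-02  2.700e+02  6.192e-01 -1.912e-01
  1.039e-01] jar blue [ 4.704e-01 -1.410e-02  5.530e-02  2.250e+02  4.709e-01 -1.350e-02
  9.630e-02]
```

Green is seated level. Blue is next.

```bash
python3 -m pendant '[[[-0.04125,0.0323,0,0,0,0,0.95],[-0.04125,0.0323,0,0,0,0,0.95],[-0.04125,0.0323,0,0,0,0,0.95],[-0.04125,0.0323,0,0,0,0,0.95],[-0.04125,0.0323,0,0,0,0,0.95],[0,0,0.04,0,0,0,0.95],[0,0,0.04,0,0,0,0.95],[0,0,0.04,0,0,0,0.95],[0,0,0.04,0,0,0,0.95],[0,0,0.02,0,0,0,0.95],[0,0,0.0108,0,0,0,0.95],[0,0,0,0,0,0,0.95],[0,0,0,0,0,0,0.95]]]'
python3 -m pendant '[[[0,0,0,0,0,0,0.85],[0,0,0,0,0,0,0.75],[0,0,0,0,0,0,0.7],[0,0,0,0,0,0,0.67],[0,0,0,0,0,0,0.63],[0,0,0,0,0,0,0.58],[0,0,0,0,0,0,0.58],[0,0,0,0,0,0,0.58]]]' 25
python3 -m pendant '[[[0,0,-0.01,0,0,0,0.58],[0,0,-0.02,0,0,0,0.58],[0,0,-0.04,0,0,0,0.58],[0,0,-0.04,0,0,0,0.58],[0,0,-0.04,0,0,0,0.58],[0,0,-0.04,0,0,0,0.58],[0,0,0,0,0,0,0.58],[0,0,0,0,0,0,0.58]]]'
python3 - <<'E'
from meas import *
s,P=held(.057,.005); cv2.imwrite('pics/w4.png',cv2.resize(s['pixels'][100:300,200:440],None,fx=3,fy=3)[...,::-1])
print('red',circ(P,.014,.026,(.584,-.354),.045))
E
```

```text
t: 17.55
tcp_pos: [0.584, -0.3554, 0.038]
tool_rot: [0.707, 0.707, 0.0, 0.001]
force: [1.1, 0.6, 0.7]
finger_gap: 0.952
gripper_force: 0.0
t: 18.35
tcp_pos: [0.5835, -0.355, 0.0379]
tool_rot: [0.707, 0.707, 0.0, 0.0]
force: [-1.0, 1.8, 6.5]
finger_gap: 0.653
gripper_force: 26.6
t: 19.15
tcp_pos: [0.5835, -0.3551, 0.1908]
tool_rot: [0.707, 0.707, 0.0, 0.001]
force: [-0.0, 0.5, -0.7]
finger_gap: 0.655
gripper_force: 26.8
tcp [ 0.5828 -0.3544  0.1892] held c ((0.0009500993764959276, 0.003491004230454564), 0.03364146873354912) mid [ 0.0009 -0.0011  0.0049] z 0.0032895596
red [ 5.850e-01 -3.560e-01  6.780e-02  2.639e+03  5.851e-01 -3.525e-01
  1.970e-02]
```

View pics/w4.png

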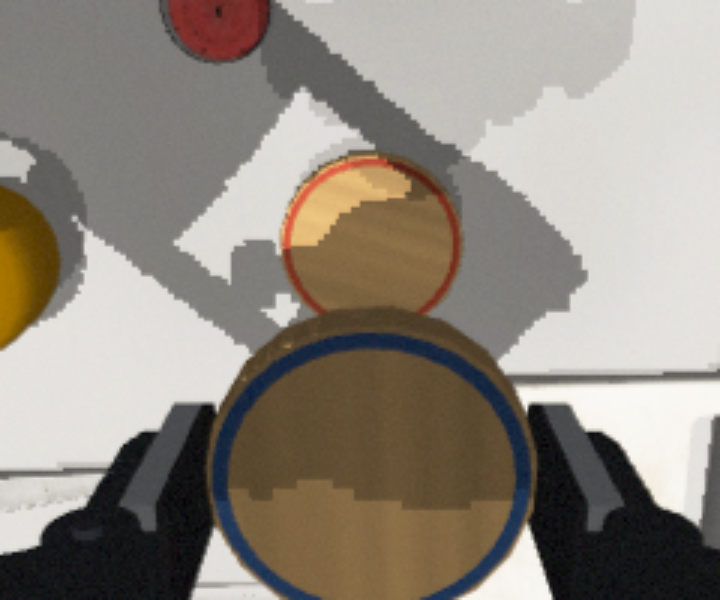

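The blue lid is held level and red is the last one left. I'll carry blue to its jar.

```bash
python3 -m pendant '[[[0.0473,-0.0157,0,0,0,0,0.58],[0.0473,-0.0157,0,0,0,0,0.58],[0.0473,-0.0157,0,0,0,0,0.58],[0.0473,-0.0157,0,0,0,0,0.58],[0.0473,-0.0157,0,0,0,0,0.58],[0.0473,-0.0157,0,0,0,0,0.58],[0.0473,-0.0157,0,0,0,0,0.58],[0.0473,-0.0157,0,0,0,0,0.58],[0.0473,-0.0157,0,0,0,0,0.58],[0,0,0.04,0,0,0,0.58],[0,0,0.03,0,0,0,0.58],[0,0,0.0138,0,0,0,0.58],[0,0,0,0,0,0,0.58],[0,0,0,0,0,0,0.58],[0,0,0,0,0,0,0.58]]]'
python3 -m pendant '[[[0,0,0.008,0,0,0,0.58],[0,0,0.007,0,0,0,0.58],[0,0,0.004,0,0,0,0.58],[0,0,0,0,0,0,0.58],[0,0,0,0,0,0,0.58]]]'
python3 -m pendant '[[[0,0,0.001,0,0,0,0.58],[0,0,0.001,0,0,0,0.58],[0,0,0,0,0,0,0.58],[0,0,0,0,0,0,0.58]]]'
```

```text
t: 20.7
tcp_pos: [0.4711, -0.0146, 0.1226]
tool_rot: [0.708, 0.707, 0.0, 0.001]
force: [-0.1, 0.2, -0.2]
finger_gap: 0.649
gripper_force: 26.8
t: 21.2
tcp_pos: [0.4704, -0.0141, 0.1066]
tool_rot: [0.707, 0.707, -0.0, -0.0]
force: [-0.2, 0.1, -1.2]
finger_gap: 0.652
gripper_force: 26.8
t: 21.6
tcp_pos: [0.4705, -0.0141, 0.1052]
tool_rot: [0.707, 0.707, 0.0, 0.0]
force: [0.5, -0.3, -0.7]
finger_gap: 0.655
gripper_force: 26.8
```

```bash
python3 -m pendant '[[[0,0,0.001,0,0,0,0.58],[0,0,0,0,0,0,0.58],[0,0,0,0,0,0,0.58]]]'
python3 -m pendant '[[[0,0,0.001,0,0,0,0.58],[0,0,0,0,0,0,0.58],[0,0,0,0,0,0,0.58]]]'
```

```text
t: 21.9
tcp_pos: [0.4706, -0.0141, 0.1047]
tool_rot: [0.707, 0.707, 0.0, 0.0]
force: [-0.5, -0.3, 5.2]
finger_gap: 0.655
gripper_force: 27.2
t: 22.2
tcp_pos: [0.4706, -0.0141, 0.1046]
tool_rot: [0.707, 0.707, 0.0, 0.0]
force: [-1.4, 0.7, 11.3]
finger_gap: 0.65
gripper_force: 27.9
```

```bash
python3 -m pendant '[[[0,0,-0.001,0,0,0,0.67],[0,0,0,0,0,0,0.72],[0,0,0,0,0,0,0.82],[0,0,0,0,0,0,0.88],[0,0,0,0,0,0,0.88],[0,0,-0.01,0,0,0,0.88],[0,0,-0.02,0,0,0,0.88],[0,0,-0.04,0,0,0,0.88],[0,0,-0.037,0,0,0,0.88],[0,0,0,0,0,0,0.88],[0,0,0,0,0,0,0.88]]]'
python3 - <<'E'
from meas import *
s=snap('wrist'); P=cloud(s)
print('lid',circ(P,.101,.113,(.4716,-.014),.04))
m=(np.hypot(P[...,0]-.4716,P[...,1]+.014)<.024)&(P[...,2]>.07)&(P[...,2]<.13); Q=P[m]
print(np.linalg.lstsq(np.c_[Q[:,:2]-Q[:,:2].mean(0),np.ones(len(Q))],Q[:,2],rcond=None)[0])
s=snap('top'); P=cloud(s)
print('top: red',circ(P,.014,.026,(.584,-.354),.045),'jar red',circ(P,.097,.111,(.619,-.19),.05))
E
```

```text
t: 23.3
tcp_pos: [0.4707, -0.0142, 0.1908]
tool_rot: [0.707, 0.707, 0.001, 0.001]
force: [0.4, 0.5, -0.8]
finger_gap: 0.88
gripper_force: 0.0
lid [ 4.718e-01 -1.440e-02  5.720e-02  3.715e+03  4.718e-01 -1.290e-02
  1.066e-01]
[0.00223531 0.00053253 0.10666049]
top: red [ 5.835e-01 -3.554e-01  6.820e-02  9.370e+02  5.830e-01 -3.551e-01
  2.090e-02] jar red [ 6.191e-01 -1.907e-01  6.660e-02  2.680e+02  6.186e-01 -1.907e-01
  1.039e-01]
```

Blue is seated level. Red is last.

```bash
python3 -m pendant '[[[-0.0475,0.0157,0,0,0,0,1],[-0.0475,0.0157,0,0,0,0,1],[-0.0475,0.0157,0,0,0,0,1],[-0.0475,0.0157,0,0,0,0,1],[-0.0475,0.0157,0,0,0,0,1],[-0.0475,0.0157,0,0,0,0,1],[-0.0475,0.0157,0,0,0,0,1],[-0.0475,0.0157,0,0,0,0,1],[-0.0475,0.0157,0,0,0,0,1],[0,0,0.04,0,0,0,1],[0,0,0.04,0,0,0,1],[0,0,0.04,0,0,0,1],[0,0,0.03,0,0,0,1],[0,0,0,0,0,0,1],[0,0,0,0,0,0,1]]]'
python3 -m pendant '[[[0,0,0.025,0,0,0,1],[0,0,0.025,0,0,0,1],[0,0,0.016,0,0,0,1],[0,0,0,0,0,0,1],[0,0,0,0,0,0,1]]]'
python3 -m pendant '[[[0,0,0,0,0,0,0.95],[0,0,0,0,0,0,0.9],[0,0,0,0,0,0,0.85],[0,0,0,0,0,0,0.8],[0,0,0,0,0,0,0.75],[0,0,0,0,0,0,0.7],[0,0,0,0,0,0,0.7],[0,0,0,0,0,0,0.7]]]' 25
python3 -m pendant '[[[0,0,-0.01,0,0,0,0.7],[0,0,-0.02,0,0,0,0.7],[0,0,-0.04,0,0,0,0.7],[0,0,-0.04,0,0,0,0.7],[0,0,-0.04,0,0,0,0.7],[0,0,-0.04,0,0,0,0.7],[0,0,-0.026,0,0,0,0.7],[0,0,0,0,0,0,0.7],[0,0,0,0,0,0,0.7]]]'
python3 - <<'E'
from meas import *
s,P=held(.068,.005); cv2.imwrite('pics/w5.png',cv2.resize(s['pixels'][100:320,180:460],None,fx=2.5,fy=2.5)[...,::-1])
print('stack left?',circ(P,.014,.026,(.584,-.354),.045))
E
```

```text
t: 24.9
tcp_pos: [0.5826, -0.3557, 0.0685]
tool_rot: [0.707, 0.707, -0.0, -0.001]
force: [0.7, 0.4, -0.4]
finger_gap: 1.001
gripper_force: 0.0
t: 25.4
tcp_pos: [0.5837, -0.3566, 0.0181]
tool_rot: [0.707, 0.707, 0.0, 0.001]
force: [0.3, 0.9, 0.7]
finger_gap: 1.001
gripper_force: 0.0
t: 26.2
tcp_pos: [0.5837, -0.3565, 0.0181]
tool_rot: [0.707, 0.707, 0.0, 0.001]
force: [-1.2, 1.0, 6.2]
finger_gap: 0.779
gripper_force: 27.7
t: 27.1
tcp_pos: [0.5829, -0.356, 0.1903]
tool_rot: [0.707, 0.707, -0.0, 0.0]
force: [0.0, 0.3, -2.0]
finger_gap: 0.779
gripper_force: 28.3
tcp [ 0.5824 -0.3556  0.189 ] held c ((0.0010130603332072496, 0.005138838663697243), 0.03903074562549591) mid [0.001 0.    0.005] z 0.0027764824
stack left? None
```

View pics/w5.png

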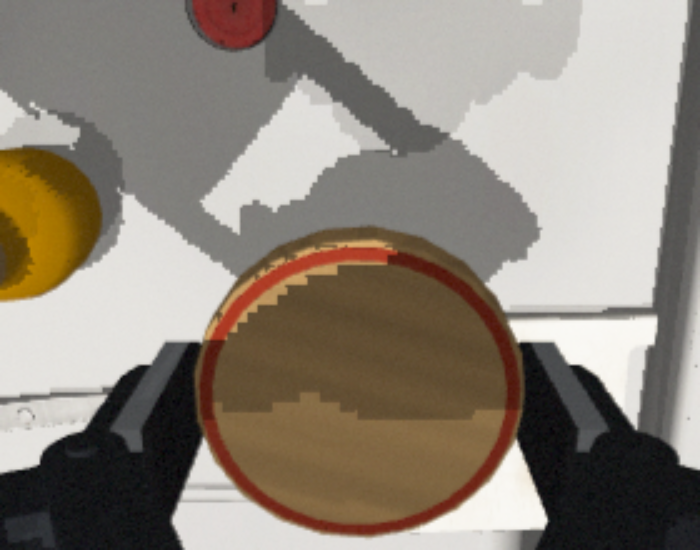

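The red lid is held level (crop (360,390)). I'll carry it to its jar.

```bash
python3 -m pendant '[[[0.0412,0.0089,0,0,0,0,0.7],[0.0412,0.0089,0,0,0,0,0.7],[0.0412,0.0089,0,0,0,0,0.7],[0.0412,0.0089,0,0,0,0,0.7],[0.0412,0.0089,0,0,0,0,0.7],[0,0,0.04,0,0,0,0.7],[0,0,0.0338,0,0,0,0.7],[0,0,0,0,0,0,0.7],[0,0,0,0,0,0,0.7],[0,0,0,0,0,0,0.7]]]'
python3 -m pendant '[[[0,0,0.008,0,0,0,0.7],[0,0,0.008,0,0,0,0.7],[0,0,0.005,0,0,0,0.7],[0,0,0,0,0,0,0.7],[0,0,0,0,0,0,0.7]]]'
python3 -m pendant '[[[0,0,0.001,0,0,0,0.7],[0,0,0.001,0,0,0,0.7],[0,0,0,0,0,0,0.7],[0,0,0,0,0,0,0.7]]]'
```

```text
t: 28.15
tcp_pos: [0.6195, -0.1921, 0.1316]
tool_rot: [0.708, 0.707, 0.0, 0.001]
force: [-0.2, 0.3, -0.5]
finger_gap: 0.78
gripper_force: 28.5
t: 28.65
tcp_pos: [0.6189, -0.1914, 0.114]
tool_rot: [0.707, 0.707, -0.0, -0.0]
force: [-0.3, -0.2, -0.3]
finger_gap: 0.781
gripper_force: 28.5
t: 29.05
tcp_pos: [0.6192, -0.1915, 0.1131]
tool_rot: [0.707, 0.707, 0.0, 0.0]
force: [-0.5, 0.8, 2.7]
finger_gap: 0.781
gripper_force: 28.9
```

```bash
python3 -m pendant '[[[0,0,0.001,0,0,0,0.7],[0,0,0,0,0,0,0.7],[0,0,0,0,0,0,0.7]]]'
python3 -m pendant '[[[0,0,0,0,0,0,0.79],[0,0,0,0,0,0,0.85],[0,0,0,0,0,0,0.95],[0,0,0,0,0,0,1],[0,0,0,0,0,0,1],[0,0,-0.01,0,0,0,1],[0,0,-0.02,0,0,0,1],[0,0,-0.04,0,0,0,1],[0,0,-0.05,0,0,0,1],[0,0,0,0,0,0,1],[0,0,0,0,0,0,1]]]'
python3 -m pendant '[[[-0.03,-0.03,-0.02,0,0,0,1],[-0.045,-0.03,-0.02,0,0,0,1],[-0.045,-0.03,-0.02,0,0,0,1],[-0.045,-0.03,-0.02,0,0,0,1],[-0.045,-0.03,-0.02,0,0,0,1],[-0.045,-0.03,0,0,0,0,1],[0,0,0,0,0,0,1],[0,0,0,0,0,0,1],[0,0,0,0,0,0,1]]]'
python3 - <<'E'
from meas import *
s=snap('top'); P=cloud(s)
for n,(x,y,z,r) in dict(red=(.619,-.191,.115,.034),blue=(.4706,-.014,.107,.0285),green=(.454,-.1895,.099,.023),must=(.439,-.3605,.091,.0175)).items():
    m=(np.hypot(P[...,0]-x,P[...,1]-y)<r*.85)&(P[...,2]>z-.03)&(P[...,2]<z+.03); Q=P[m]
    print(n,circ(P,z-.006,z+.006,(x,y),r+.01),np.linalg.lstsq(np.c_[Q[:,:2]-Q[:,:2].mean(0),np.ones(len(Q))],Q[:,2],rcond=None)[0].round(4) if len(Q) else '')
print('shk',circ(P,.061,.075,(.546,-.11),.03),'mug',circ(P,.074,.088,(.62,-.03),.08))
cv2.imwrite('pics/f.png',cv2.resize(s['pixels'][90:330,180:500],None,fx=2.4,fy=2.4)[...,::-1])
E
```

```text
t: 29.35
tcp_pos: [0.6192, -0.1915, 0.113]
tool_rot: [0.707, 0.707, 0.0, 0.0]
force: [-1.6, 0.9, 7.7]
finger_gap: 0.781
gripper_force: 29.3
t: 30.45
tcp_pos: [0.6196, -0.1917, 0.2097]
tool_rot: [0.707, 0.707, 0.001, 0.002]
force: [-0.3, 0.1, -1.2]
finger_gap: 0.999
gripper_force: 0.0
t: 31.35
tcp_pos: [0.4747, -0.394, 0.2864]
tool_rot: [0.707, 0.707, 0.0, -0.002]
force: [0.4, -0.7, 0.8]
finger_gap: 0.998
gripper_force: 0.0
red [ 6.187e-01 -1.913e-01  6.840e-02  1.153e+03  6.182e-01 -1.907e-01
  1.157e-01] [1.000e-03 1.000e-04 1.158e-01]
blue [ 4.699e-01 -1.430e-02  5.760e-02  8.770e+02  4.701e-01 -1.480e-02
  1.077e-01] [-0.0015  0.0045  0.1078]
green [ 4.539e-01 -1.899e-01  4.560e-02  5.410e+02  4.537e-01 -1.898e-01
  9.980e-02] [ 0.0021 -0.0041  0.0998]
must [ 4.398e-01 -3.599e-01  3.360e-02  1.790e+02  4.433e-01 -3.561e-01
  9.190e-02] [-0.0027 -0.0095  0.092 ]
shk [ 5.462e-01 -1.099e-01  2.380e-02  1.320e+02  5.458e-01 -1.103e-01
  6.840e-02] mug [ 6.198e-01 -2.990e-02  9.890e-02  3.390e+02  6.169e-01 -2.630e-02
  7.930e-02]
```

View pics/f.png

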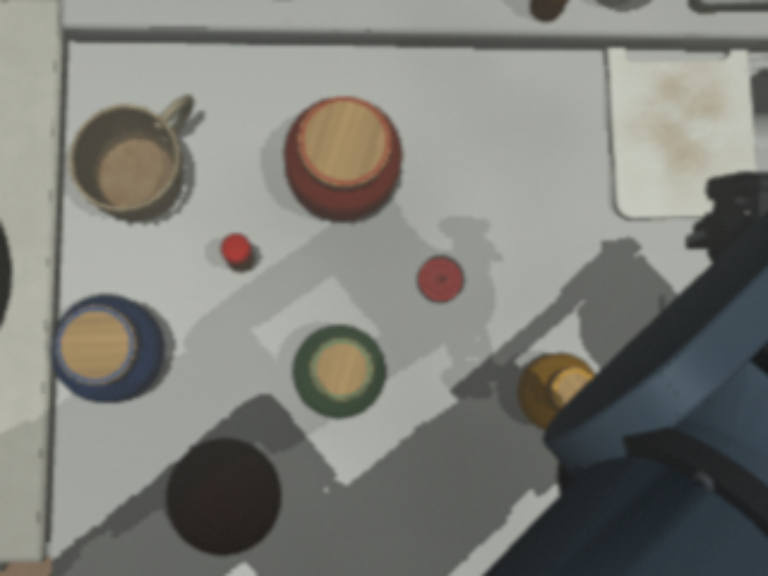

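All four jars are closed with level lids: red (345,142), blue (97,345), green (340,370) and mustard (573,387). The shaker (236,249) and the mug have not moved, and the robot is clear. I'm handing the job in.

```bash
python3 -c "
from station import job
print(job.sign_off())"
```

```text
the job is handed in; nothing more can be done
None
```

I took the stack apart from the top down and closed all four jars with their matching lids, which sit level on the rims; the jars, mug and shaker stayed where they were, and I handed the job in at about 31 s of the 112 s allowed.

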